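Bring the latch-lid jar to the front of the tea carousel and hold it there

ROBOT

A 6-joint arm with a two-finger parallel gripper is mounted at the origin on the work surface. World frame = base frame: x ahead of the robot, y to its left, z up, the work surface at z = 0. Lengths are in mm, angles in rad, forces in N, time in s.
With the tool pointing down it reaches from about 300 to 775 mm from the base axis. Payload 14.6 kg.
Tool frame: the origin (TCP) lies at the very end of the fingers, on their centre line; the grasp point (between the pads) lies 19 mm behind it (grip_point_offset is the distance from the TCP to the grasp point, in mm); z points along the fingers, y is the line along which they close (so a half turn about z gives the same grasp; the last joint's range is limited). The gripper opens to 94 mm and grips with 3 to 60 N. Pads are 16 mm wide; open, the fingers measure 119 mm over their backs; the gripper's body (75 mm by 177 mm) begins 78 mm behind the grasp point.
Start: joints at [1.219, 0.3, 1.521, -0, 1.321, -0.067], TCP at [154.529, 527.835, 205.446] pointing down, gripper open.
Joint ranges: [-3.03, 3.03], [-0.79, 2.21], [0.23, 2.52], [-1.04, 4.18], [0, 3.07], [-2.55, 2.55]. Speed limits (rad/s): [2.22, 2.22, 2.57, 3.14, 3.14, 3.14].

INTERFACE

Orientations are given as [roll, pitch, yaw] about the fixed x, y, z axes, in that order (R = Rz(yaw) Ry(pitch) Rx(roll)).
In Python, from cell import read_state, camera, camera_info, sign_off, grip_point_offset gives the robot as it stands.
- The arm moves only by the shell command python3 -m handwheel 'ROWS' [FORCE]. ROWS is text: rows parted by semicolons, each of 5 numbers parted by spaces: the shift along the world's x, y, z in units of 40 mm (1.0 is 40 mm), then the turn about the world's z in units of 5 degrees (1.0 is 5 degrees), then the closure, from 0 (fully open) to 1 (shut). In form: dx dy dz yaw gripper; .... A call has 1 to 12 rows; each row shifts and turns the commanded pose from where the row before left it; what a row does not reach is not made up. A row lasts 1/12 s, in which the tool goes at most 41.7 mm and 7.16 degrees, less where a joint would pass 70% of its speed; a pose out of reach is approached as far as the arm can. A call is refused whole if a number of a shift passes 1 or a number of a turn 1, either way. A call with a gripper value outside its range is refused whole. The fingers move at their own pace and stop on an object; FORCE is the grip in N (left out, the last holds). Time passes only in rows, so rows that do not move let the fingers close. It gives the time, the measured TCP pose, the force, the opening and the grip force at its end, in the units of the state.
- read_state(): the state, without advancing time (a new reading comes with each control period).
- camera(name): name is "scene" or "top" or "wrist"; returns (picture, depth): 420x560x3 uint8, red, green, blue; 420x560 float32, mm along the optical axis (not along the pixel's ray), 0 where there is no reading.
- camera_info(name): a dict with "intrinsics" (3x3 intrinsics, pixels), "k1" (the pictures are not rectified: a ray, as slopes to the right and down, at radius r is drawn at 1 + k1 r^2 times it, then the intrinsics apply), "world_from_camera" (4x4, takes a point from camera to world coordinates). Camera axes: x right, y down, z forward; pixel columns grow to the right and rows downward; lengths in mm; the calibration is good to about 2 mm. A picture is of the moment at which its call begins: read the wrist's pose just before it. camera_info takes no time and is no camera call; for the wrist camera it gives the pose at the moment of the call.
- sign_off(): hands the job in; it is judged then, once.
The state is a dict: "clock": time; "joints": joint angles; "qd": joint speeds; "effort": joint torques, N m; "eef_pos": TCP position; "eef_rot": TCP orientation; "wrist_force": force on the tool from outside, world axes, zero at the start; "moment": the same for the moment, N m; "finger_gap": finger opening in mm; "finger_force": force on a finger pad.
Only numpy, scipy, OpenCV 4.12 (cv2) and the standard library are available. Lean on these libraries where they do the work, as an engineer would, in place of code of your own. Each camera call takes 0.05 s, during which the arm holds its last target. There are 200 camera calls.

TASK

Draw out the stop pin that locks the tea carousel and lay it in the open bamboo dish, then turn the carousel gently by the wooden crossbar on its post until the ribbed glass jar with the wire-latched lid stands square in the middle of the front, towards you. Hold the carousel still there so that the jar can be taken: finish with the crossbar still firmly gripped. All five containers stay upright in their rings, and the bowl, the whisk holder and the scoop are left where they are.

Things in the scene. Friction and masses are not known exactly. Their poses are not given: they have to be found in the camera images.
- plinth: Fixed square base board of the carousel, pale wood, 320 x 320 x 30 mm. Origin: centre of its underside; the turning axis goes straight up through it. Its -x axis points out of its front edge, towards the robot (yaw at most 0.25 rad); the front place of the tray is 95 mm from the axis in that direction. The pin's socket is in its top at x -121, y -88 mm.
- tray: Round wooden turntable, 276 mm across, 12 mm thick, underside 33 mm above the shelf; turns either way without limit about the plinth's axis on a damped bearing and stays where it is left. Origin: centre of its underside; axes turn with it. Five rings (64 mm inside, 6 mm high) 95 mm from the axis at -x and every 72 deg; between them five lugs with 15 mm holes 150 mm out. At the start the pin through a lug into the socket locks it.
- crossbar (a point): Centre of the wooden crossbar on top of the tray's central post, on the turning axis, 178 mm above the shelf. The bar is 84 mm long (along this frame's y), 18 mm wide (along x), 30 mm high and turns with the tray; the post under it is thinner (16 mm) and the bar stands clear above all the jars.
- pin_knob (a point): Stop pin, upright at the start, about 60 g. This point: centre of its wooden knob, 26 mm wide, 26 mm high, 29 mm above the lug's top. z runs from tip to knob. Below the knob a neck 12 mm long, a collar 24 mm wide on the lug, then a brass shank 13 mm thick, 37 mm long; tip 66 mm below this point. A sprung ball grips it in the socket: pull straight up with about 6 to 12 N; clear of the tray after 40 mm.
- pin_middle (a point): Point half-way along the same pin, 26 mm below the knob's centre.
- dish: Open bamboo dish, fixed, to the right of the carousel, 160 (its x) x 130 (its y) mm outside, 20 mm high, walls and floor 5 mm. Origin: centre of its underside.
- latch_jar_mid (a point): Middle of the jar wanted: ribbed clear glass with a glass lid and a steel wire bail and latch, 60 mm across, 96 mm high; this point is 45 mm above its foot. It stands in a ring of the tray, never the front one at the start. Its own yaw does not matter.
- smooth_jar_mid (a point): Middle of a smooth clear glass jar with a cork stopper and no wire, 60 mm across, 90 mm high, 45 mm above its foot, in a ring of the tray.
- tin_mid (a point): Middle of a plain cylindrical tea tin, 60 mm across, 84 mm high, in a ring of the tray.
- stoneware_mid (a point): Middle of a rounded stoneware jar with a knobbed lid, 60 mm across, 80 mm high, 38 mm above its foot, in a ring of the tray.
- natsume_mid (a point): Middle of a low wooden tea caddy with a domed lid, 61 mm across, 66 mm high; it stands in the front ring at the start.
- bowl_mid (a point): Bystander: centre of the tenmoku tea bowl, 122 mm across, 68 mm high, left of the carousel.
- whisk_mid (a point): Bystander: centre of the ceramic whisk holder with the bamboo whisk over it, 64 mm across, 127 mm high, at the far right.
- scoop_mid (a point): Bystander: centre of the slim bamboo tea scoop, 180 mm long, lying flat on the shelf to the left of the carousel.

How it is judged (in metres and radians):
On the way, in this order (a step that is already met when the one before it is completed fails the run):
1. the stop pin is drawn clear of the tray (z of pin_middle in the frame of plinth above 0.085 m), for 0.05 s.
2. the pin lies in the bamboo dish, let go (x of pin_middle in the frame of dish between -0.073 and 0.073 m and y of pin_middle in the frame of dish between -0.058 and 0.058 m and z of pin_middle in the frame of dish below 0.032 m and contact force between the fingers and pin below 0.1 N), for 0.2 s.
3. the latch-lid jar is at the front and the crossbar is held (x of latch_jar_mid in the frame of plinth between -0.105 and -0.08 m and y of latch_jar_mid in the frame of plinth between -0.012 and 0.012 m and contact force between the fingers and tray above 2 N and angular speed of tray below 0.08 rad/s), for 0.3 s.
At the end, for the whole second after the job is handed in: The latch-lid jar stands at the front place, within 12 mm sideways of the plinth's front centre line (about 7 deg); the tray is still and the fingers still press on it (over 2 N); the pin lies in the bamboo dish, let go; all five containers are upright (0.1 rad) in their rings (all of step 2 and all of step 3 and angle between each of latch_jar_mid, smooth_jar_mid, tin_mid, stoneware_mid, natsume_mid's own z axis and vertical below 0.1 rad); the arm keeps its last pose, push and grip.
It fails at once if a container tipped over (more than 0.35 rad) or lifted or thrown out of its ring (20 mm up, or beyond 115 mm from the axis) (angle between any of latch_jar_mid, smooth_jar_mid, tin_mid, stoneware_mid, natsume_mid's own z axis and vertical above 0.35 rad or z of any of latch_jar_mid, smooth_jar_mid in the frame of tray above 0.077 m or z of tin_mid in the frame of tray above 0.074 m or z of stoneware_mid in the frame of tray above 0.07 m or z of natsume_mid in the frame of tray above 0.065 m or horizontal distance between any of latch_jar_mid, smooth_jar_mid, tin_mid, stoneware_mid, natsume_mid and tray above 0.115 m).
It fails at once if the carousel spun fast (over 3 rad/s) (angular speed of tray above 3 rad/s).
It fails at once if the bowl, whisk holder or scoop moved more than 20 mm (distance of any of bowl_mid, whisk_mid, scoop_mid from where it was at the start of the episode above 0.02 m).
It also fails if it takes over 64 s, if anything falls off the work surface, if the arm or the gripper's body presses on something with over 40 N, if the wrist force passes 120 N, or if a joint passes its speed limit or range.

## Working session

There is one attempt and no reset: what is moved stays moved. The work goes in short steps, Python scripts to look and compute and a shell command to move; the robot and the scene stay as the last step left them, time stands still between calls to the robot, and variables do not carry over. Pictures are saved under pics/ and viewed, at most 10 in all, crops included, and the job is handed in when it is done.

```bash
mkdir -p pics; ls; cat > h.py <<'E'
import numpy as np,cv2
from cell import *
def ray(name,uv):
    i=camera_info(name);K=np.array(i["intrinsics"]);T=np.array(i["world_from_camera"])
    p=cv2.undistortPoints(np.array([[uv]],float),K,np.array([i["k1"],0,0,0,0]))[0,0]
    return T[:3,3],T[:3,:3]@np.array([p[0],p[1],1.])
def onz(name,uv,z):
    o,d=ray(name,uv);return o+d*(z-o[2])/d[2]
def dep(name,uv,D):
    o,d=ray(name,uv);return o+d*D[int(uv[1]),int(uv[0])]
def proj(name,P):
    i=camera_info(name);T=np.linalg.inv(np.array(i["world_from_camera"]))
    return cv2.projectPoints(np.array([P],float),cv2.Rodrigues(T[:3,:3])[0],T[:3,3],np.array(i["intrinsics"]),np.array([i["k1"],0,0,0,0]))[0][0,0]
def grab(name,tag):
    im,D=camera(name);np.savez(f"pics/{tag}.npz",im=im,D=D);cv2.imwrite(f"pics/{tag}.png",im[:,:,::-1]);return im,D
E
python3 - <<'E'
from h import *
for n in("top","scene"):grab(n,n+"0");i=camera_info(n);print(n,np.round(i["world_from_camera"],2).tolist(),i["k1"])
a,b=[cv2.imread(f"pics/{n}0.png") for n in("top","scene")]
s=read_state();print(s["eef_pos"],s["eef_rot"],s["clock"],grip_point_offset)
E
```

```text
pics
top [[-0.02, -0.99, 0.14, 486.89], [-1.0, 0.01, -0.01, 66.11], [0.01, -0.14, -0.99, 1030.77], [0.0, 0.0, 0.0, 1.0]] -0.062417634573257615
scene [[0.8, 0.39, -0.46, 1242.69], [0.6, -0.48, 0.63, -808.94], [0.02, -0.79, -0.62, 988.7], [0.0, 0.0, 0.0, 1.0]] -0.07906232001761855
[154.44389609 527.63018853 204.96637279] [-3.14057373e+00 -6.94004617e-05  2.85678006e+00] 0.1 18.8
```

View pics/top0.png

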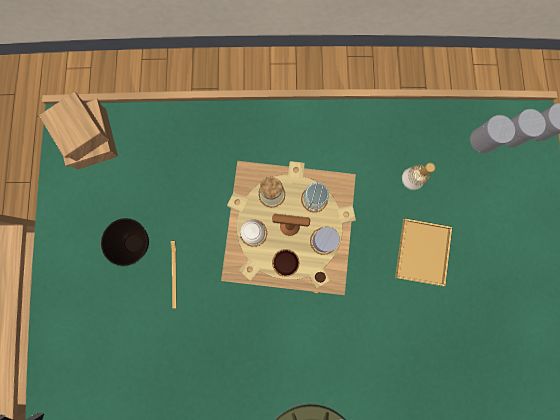

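View pics/scene0.png

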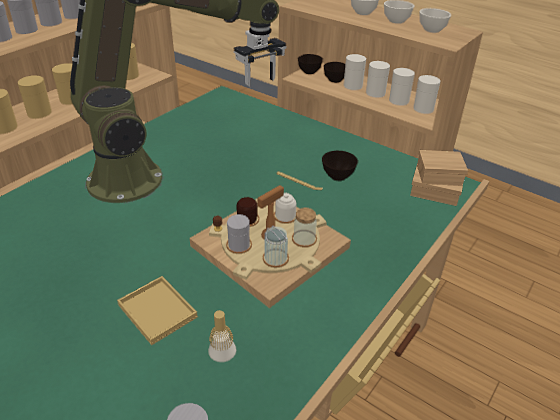

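The top view shows the natsume in front at (286,263), pin knob at (320,277), tin (326,240), wire-lidded jar (316,197), cork jar (271,190), stoneware (253,233), crossbar (291,220), and dish (424,252). The scene view confirms the ribbed, wire-latched jar at (275,245) as the rear-right one.

```bash
python3 - <<'E'
from h import *
d=np.load("pics/top0.npz");im,D=d["im"],d["D"]
cv2.imwrite("pics/c.png",cv2.resize(im[150:305,210:370,::-1],None,fx=5,fy=3.8*5/3.8,interpolation=cv2.INTER_CUBIC)[:775:1][:, :800][:, :])
crop=cv2.resize(im[155:300,215:365,::-1],None,fx=4,fy=4,interpolation=cv2.INTER_CUBIC);cv2.imwrite("pics/crop.png",crop)
# per-pixel world
H,W=D.shape;i=camera_info("top");T=np.array(i["world_from_camera"])
g=np.stack(np.meshgrid(np.arange(W),np.arange(H)),-1).reshape(-1,1,2).astype(float)
u=cv2.undistortPoints(g,np.array(i["intrinsics"]),np.array([i["k1"],0,0,0,0])).reshape(H,W,2)
P=np.concatenate([u,np.ones((H,W,1))],-1)*D[...,None]@T[:3,:3].T+T[:3,3]
reg=np.zeros((H,W),bool);reg[150:300,215:365]=1
# bar top
m=reg&(P[...,2]>180)&(P[...,2]<205)
r=cv2.minAreaRect(P[m][:,:2].astype(np.float32));print("bar",r,np.median(P[m][:,2]),m.sum())
# plinth
m=reg&(P[...,2]>20);r=cv2.minAreaRect(P[m&(P[...,2]<38)][:,:2].astype(np.float32));print("plinth",r)
# knob
m=np.zeros_like(reg);m[268:286,310:330]=1;m&=P[...,2]>70;print("knob",P[m].mean(0),np.median(P[m],0),m.sum(),P[m].max(0),P[m].min(0))
# dish
m=np.zeros_like(reg);m[205:300,380:470]=1;m&=(P[...,2]>10)&(P[...,2]<40);print("dish",cv2.minAreaRect(P[m][:,:2].astype(np.float32)))
for n,(x,y) in dict(nat=(286,263),tin=(326,240),latch=(316,197),cork=(271,190),stone=(253,233)).items():print(n,P[y-2:y+3,x-2:x+3].reshape(-1,3).mean(0).round())
E
```

```text
bar ((580.6235961914062, 45.745784759521484), (83.0277099609375, 18.3569278717041), 82.48587799072266) 192.28779673450674 317
plinth ((579.5408325195312, 45.859619140625), (321.4631042480469, 323.2550048828125), 82.60417175292969)
knob [450.1756617  -24.70082357  96.10882293] [449.2637541  -25.7667015   86.62902904] 92 [ 486.88529249   66.10669747 1030.77257573] [436.8541347  -38.40684552  70.66665649]
dish ((506.64447021484375, -313.9601135253906), (133.6231689453125, 161.76296997070312), 79.21776580810547)
nat [484.  57. 110.]
tin [537. -38. 129.]
latch [638. -17. 139.]
cork [657.  90. 135.]
stone [557. 134. 118.]
```

View pics/crop.png

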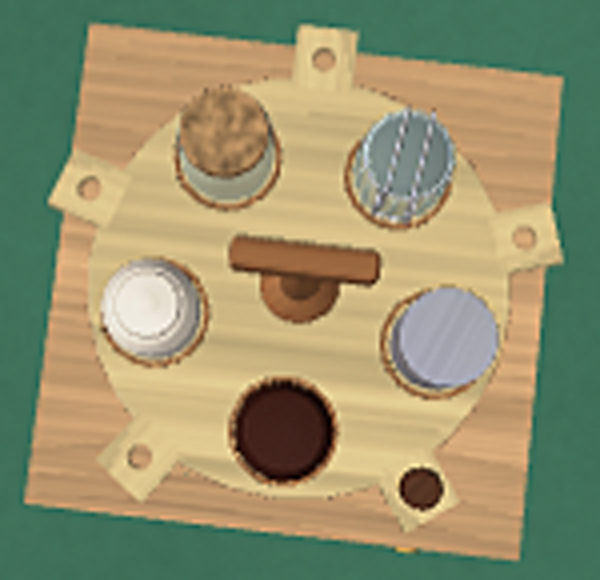

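```bash
python3 -m handwheel '.41 -.77 0 .5 0.3;.41 -.77 0 .5 0.3;.41 -.77 0 .5 0.3;.41 -.77 0 .5 0.3;.41 -.77 0 .5 0.3;.41 -.77 0 .5 0.3;.41 -.77 0 .5 0.3;.41 -.77 0 .5 0.3;.41 -.77 0 .5 0.3;.41 -.77 0 .5 0.3;.41 -.77 0 .5 0.3;.41 -.77 0 .5 0.3' 30
python3 -m handwheel '.41 -.77 0 .5 0.3;.41 -.77 0 .5 0.3;.41 -.77 0 .5 0.3;.41 -.77 0 .5 0.3;.41 -.77 0 .5 0.3;.41 -.77 0 .5 0.3;0 0 0 0 .3;0 0 0 0 .3'
python3 - <<'E'
from h import *
s=read_state();print(s["eef_pos"],s["eef_rot"],s["joints"])
im,D=grab("wrist","w1");print(proj("wrist",[449,-26,87]),proj("wrist",[449,-26,74]))
E
```

```text
clock: 1.1
eef_pos: [351.6, 156.6, 205.4]
eef_rot: [3.142, 0.0, -2.9]
wrist_force: [0.9, 1.4, 0.1]
finger_gap: 65.9
finger_force: 0.0
clock: 1.77
eef_pos: [449.7, -27.6, 204.9]
eef_rot: [3.141, -0.001, -2.644]
wrist_force: [0.0, 1.1, 0.5]
finger_gap: 65.8
finger_force: 0.0
[449.74353892 -27.59864896 204.87733374] [ 3.14081451e+00 -1.01436991e-03 -2.64382449e+00] [-1.42615729e-01  7.76661361e-02  1.78661687e+00  1.86708876e-05
  1.27858798e+00 -2.21118522e+00]
[281.71850834 201.78064693] [281.66047424 198.56882672]
```

View pics/w1.png

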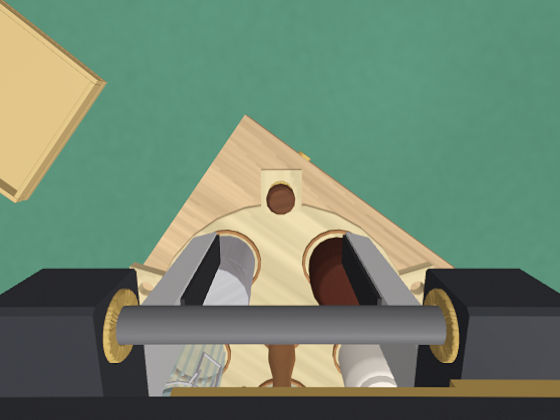

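The knob is at (281,199), where the calibration predicts it, and the lug is square to the fingers. I'll descend and grip.

```bash
python3 -m handwheel '-.01 .04 -.6 0 0.3;0 0 -.6 0 0.3;0 0 -.6 0 0.3;0 0 -.6 0 .3;0 0 -.5 0 .3;0 0 -.4 0 .3;0 0 -.3 0 .3;0 0 -.1 0 .3;0 0 0 0 .3;0 0 0 0 .9;0 0 0 0 .9;0 0 0 0 .9' 35
python3 -m handwheel '0 0 0 0 .9;0 0 0 0 .9;0 0 0 0 .9;0 0 .1 0 .9;0 0 .1 0 .9;0 0 .15 0 .9;0 0 .2 0 .9;0 0 .2 0 .9;0 0 .2 0 .9' 35
```

```text
clock: 2.82
eef_pos: [449.7, -24.8, 58.3]
eef_rot: [-3.141, 0.001, -2.641]
wrist_force: [-0.1, 0.5, 0.5]
finger_gap: 49.3
finger_force: 0.0
clock: 3.57
eef_pos: [449.4, -24.9, 96.6]
eef_rot: [-3.141, 0.0, -2.641]
wrist_force: [-0.3, 0.0, -1.0]
finger_gap: 24.8
finger_force: 35.0
```

```bash
python3 -m handwheel '0 0 .5 0 .9;0 0 .5 0 .9;.07 -.71 0 -.79 .9;.07 -.71 0 -.79 .9;.07 -.71 0 -.79 .9;.07 -.71 0 -.79 .9;.07 -.71 0 -.79 .9;.07 -.71 0 -.79 .9;.07 -.71 0 -.79 .9;.07 -.71 0 -.79 .9;.07 -.71 0 -.79 .9;.07 -.71 0 -.79 .9'
python3 -m handwheel '0 0 0 0 .9;0 0 -.4 0 .9;0 0 -.4 0 .9;0 0 -.4 0 .9;0 0 -.3 0 .9;0 0 -.2 0 .9;0 0 0 0 .9;0 0 0 0 .9' 
python3 - <<'E'
from h import *
im,D=grab("scene","s2");grab("top","t2")
a=cv2.resize(im[230:360,90:230],None,fx=2.8,fy=2.8)[:,:,::-1]
t=cv2.imread("pics/t2.png")[190:320,370:510];t=cv2.resize(t,None,fx=2.8,fy=2.8);cv2.imwrite("pics/s2c.png",np.hstack([a,t]))
E
```

```text
clock: 4.57
eef_pos: [477.3, -310.5, 136.4]
eef_rot: [-3.141, 0.001, 2.949]
wrist_force: [0.5, 0.4, -0.5]
finger_gap: 24.8
finger_force: 35.0
clock: 5.23
eef_pos: [477.5, -308.9, 67.9]
eef_rot: [-3.142, 0.0, 2.953]
wrist_force: [0.3, -0.3, -0.4]
finger_gap: 25.0
finger_force: 35.0
```

View pics/s2c.png

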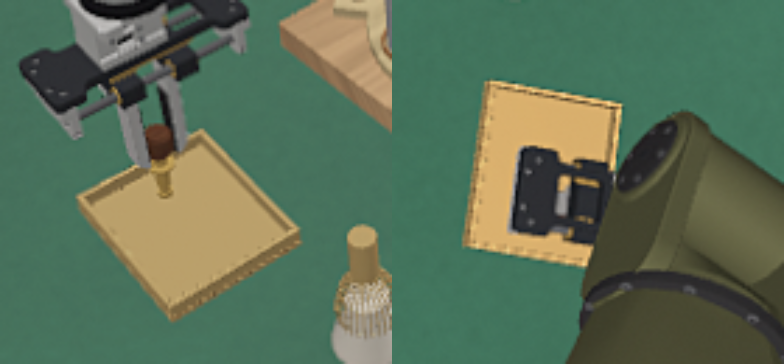

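The pin hangs upright over the robot-side part of the dish. I'll lower the tip to the floor and lay it down by dragging it with a light grip.

```bash
python3 -m handwheel '0 0 -.15 0 .9;0 0 -.15 0 .9;0 0 -.1 0 .9;0 0 0 0 .9' 5
python3 -m handwheel '.2 -.04 -.01 0 .9;.2 -.04 -.03 0 .9;.2 -.04 -.06 0 .9;.2 -.04 -.1 0 .9;.2 -.04 -.15 0 .9;.2 -.04 -.15 0 .9;0 0 0 0 .9;0 0 0 0 .5;0 0 0 0 .3;0 0 0 0 .3;0 0 0 0 .3' 3
python3 -m handwheel '0 0 0 0 .1;0 0 0 0 .1;0 0 0 0 .1;0 0 .5 0 .1;0 0 .5 0 .1;0 0 .6 0 .1;0 0 .6 0 .1;0 0 .6 0 .1;0 0 .6 0 .1' 
python3 - <<'E'
from h import *
im,D=grab("scene","s3");grab("top","t3")
a=cv2.resize(im[230:360,90:230],None,fx=2.8,fy=2.8)[:,:,::-1]
t=cv2.imread("pics/t3.png")[190:320,370:510];t=cv2.resize(t,None,fx=2.8,fy=2.8);cv2.imwrite("pics/s3c.png",np.hstack([a,t]))
E
```

```text
clock: 5.67
eef_pos: [477.4, -309.2, 51.1]
eef_rot: [-3.141, 0.0, 2.953]
wrist_force: [0.5, -1.0, 1.0]
finger_gap: 25.5
finger_force: 5.0
clock: 6.58
eef_pos: [525.1, -318.6, 31.7]
eef_rot: [-3.142, 0.0, 2.953]
wrist_force: [0.5, -0.6, 1.1]
finger_gap: 49.1
finger_force: 0.0
clock: 7.33
eef_pos: [525.2, -318.5, 168.7]
eef_rot: [-3.142, 0.0, 2.953]
wrist_force: [-0.6, -0.1, -0.7]
finger_gap: 84.3
finger_force: 0.0
```

View pics/s3c.png

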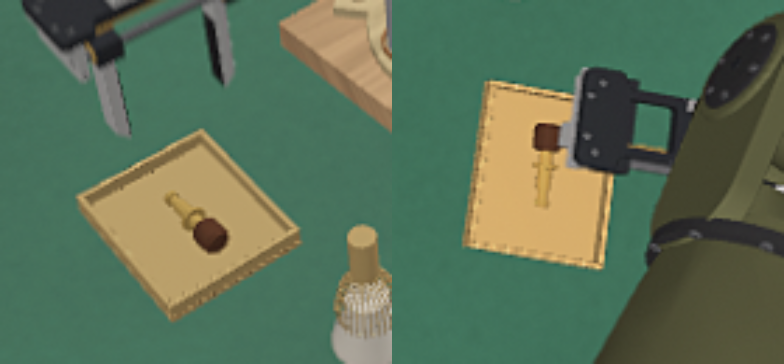

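The pin lies flat in the middle of the dish, knob at (545,137) in the composite, well inside the walls. Next is the crossbar.

```bash
python3 -m handwheel '.077 .506 .42 -.96 .4;.077 .506 .42 -.96 .4;.077 .506 .42 -.96 .4;.077 .506 .42 -.96 .4;.077 .506 0 -.96 .4;.077 .506 0 -.96 .4;.077 .506 0 -.96 .4;.077 .506 0 -.96 .4;.077 .506 0 -.96 .4;.077 .506 0 -.96 .4;.077 .506 0 -.96 .4;.077 .506 0 -.96 .4'
python3 -m handwheel '.077 .506 0 -.96 .4;.077 .506 0 -.96 .4;.077 .506 0 -.96 .4;.077 .506 0 -.96 .4;.077 .506 0 -.96 .4;.077 .506 0 -.96 .4;0 0 0 0 .4;0 0 0 0 .4;0 0 0 0 .4'
```

```text
clock: 8.43
eef_pos: [562.1, -74.7, 233.9]
eef_rot: [-3.141, -0.0, 1.943]
wrist_force: [-0.1, -0.2, -0.2]
finger_gap: 56.2
finger_force: 0.0
clock: 9.18
eef_pos: [580.6, 45.2, 234.2]
eef_rot: [-3.141, 0.0, 1.447]
wrist_force: [0.2, -0.1, -0.2]
finger_gap: 56.7
finger_force: 0.0
```

```bash
python3 -m handwheel '0 .01 -.4 0 .4;0 0 -.5 0 .4;0 0 -.5 0 .4;0 0 -.3 0 .4;0 0 -.18 0 .4;0 0 0 0 .4;0 0 0 0 1;0 0 0 0 1;0 0 0 0 1;0 0 0 0 1;0 0 0 0 1;0 0 0 0 1' 35
python3 -m handwheel '0 0 0 0 1;0 0 0 -.1 1;0 0 0 -.2 1;0 0 0 -.3 1;0 0 0 -.4 1;0 0 0 -.5 1;0 0 0 -.5 1;0 0 0 -.5 1;0 0 0 -.5 1;0 0 0 -.5 1;0 0 0 -.5 1;0 0 0 -.5 1'
```

```text
clock: 10.18
eef_pos: [580.9, 46.2, 159.7]
eef_rot: [3.141, -0.0, 1.445]
wrist_force: [-0.4, 0.4, -0.3]
finger_gap: 20.0
finger_force: 0.0
clock: 11.18
eef_pos: [582.2, 45.9, 159.7]
eef_rot: [3.138, -0.002, 1.05]
wrist_force: [13.4, -1.7, -4.0]
finger_gap: 17.7
finger_force: 35.0
```

```bash
python3 -m handwheel '0 0 0 -.6 1;0 0 0 -.6 1;0 0 0 -.6 1;0 0 0 -.6 1;0 0 0 -.6 1;0 0 0 -.6 1;0 0 0 -.6 1;0 0 0 -.6 1;0 0 0 -.6 1;0 0 0 -.6 1;0 0 0 -.6 1;0 0 0 -.6 1'
python3 -m handwheel '0 0 0 -.6 1;0 0 0 -.6 1;0 0 0 -.6 1;0 0 0 -.6 1;0 0 0 -.6 1;0 0 0 -.6 1;0 0 0 -.6 1;0 0 0 -.6 1;0 0 0 -.6 1;0 0 0 -.4 1;0 0 0 -.2 1;0 0 0 0 1'
```

```text
clock: 12.18
eef_pos: [582.8, 45.2, 159.7]
eef_rot: [3.138, -0.004, 0.421]
wrist_force: [18.4, -6.6, -7.0]
finger_gap: 18.1
finger_force: 35.0
clock: 13.18
eef_pos: [582.8, 44.4, 159.8]
eef_rot: [3.14, -0.005, -0.102]
wrist_force: [18.9, -11.3, -6.2]
finger_gap: 18.1
finger_force: 35.0
```

```bash
python3 -m handwheel '0 0 0 0 1;0 0 0 0 .4;0 0 0 0 .4;0 0 0 0 .4;0 0 0 0 .4;0 0 .3 0 .4;0 0 .5 0 .4;0 0 .5 1 .4;0 0 .2 1 .4;0 0 0 1 .4;0 0 0 1 .4;0 0 0 1 .4'
python3 -m handwheel '0 0 0 1 .4;0 0 0 1 .4;0 0 0 1 .4;0 0 0 1 .4;0 0 0 1 .4;0 0 0 1 .4;0 0 0 1 .4;0 0 0 1 .4;0 0 0 1 .4;0 0 0 1 .4;0 0 0 1 .4;0 0 0 1 .4'
python3 -m handwheel '0 0 0 1 .4;0 0 0 1 .4;0 0 0 1 .4;0 0 0 1 .4;0 0 0 1 .4;0 0 0 1 .4;0 0 0 1 .4;0 0 0 1 .4;0 0 0 1 .4;0 0 0 1 .4;0 0 0 1 .4;0 0 0 1 .4'
python3 -m handwheel '0 0 0 1 .4;0 0 0 1 .4;0 0 0 1 .4;0 0 0 1 .4;0 0 0 1 .4;0 0 0 1 .4;0 0 0 1 .4;0 0 0 0 .4;0 0 0 0 .4'
python3 - <<'E'
from h import *
im,D=grab("top","t4");s,_=grab("scene","s4");grab("wrist","w4")
a=cv2.resize(im[150:300,215:365],None,fx=2.6,fy=2.6);b=cv2.resize(s[170:320,180:360],None,fx=2.6,fy=2.6)[:,:410]
cv2.imwrite("pics/s4c.png",np.hstack([a,b[:390]])[:,:800,::-1])
E
```

```text
clock: 14.18
eef_pos: [580.8, 46.3, 220.7]
eef_rot: [3.141, -0.001, 0.341]
wrist_force: [-0.5, -0.2, 0.5]
finger_gap: 56.5
finger_force: 0.0
clock: 15.18
eef_pos: [580.8, 46.3, 220.5]
eef_rot: [3.141, -0.0, 1.388]
wrist_force: [0.8, 0.1, 0.9]
finger_gap: 56.3
finger_force: 0.0
clock: 16.18
eef_pos: [580.8, 46.3, 220.5]
eef_rot: [3.141, 0.001, 2.435]
wrist_force: [-0.1, 0.3, -0.2]
finger_gap: 56.4
finger_force: 0.0
clock: 16.93
eef_pos: [580.8, 46.3, 220.2]
eef_rot: [3.142, 0.001, 3.039]
wrist_force: [-0.3, -0.1, 0.4]
finger_gap: 56.6
finger_force: 0.0
```

View pics/s4c.png

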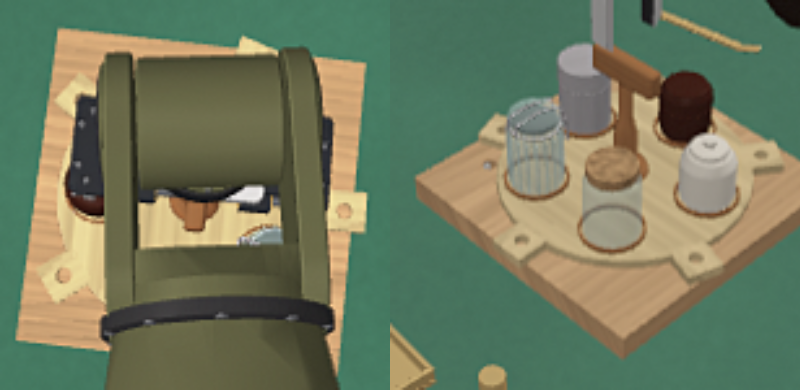

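View pics/w4.png

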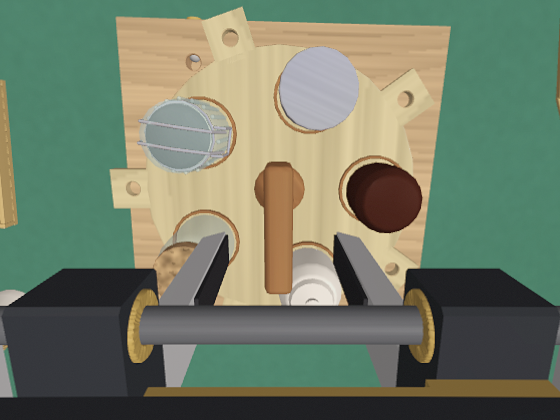

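The wrist view shows the wire-latched jar at (186,137), the tin now at the front (318,88), and the bar centred near (279,228) and parallel to the fingers. Lug holes at (231,38), (405,99), (134,188) and (392,268) and the socket at (194,62) give the tray angle.

```bash
python3 - <<'E'
from h import *
h=np.array([onz("wrist",p,45)[:2] for p in [(231,38),(405,99),(134,188),(392,268)]])
from scipy.optimize import least_squares
r=least_squares(lambda c:np.hypot(*(h-c).T)-150,[580,46]);print("axis",r.x,r.fun)
print("angles",np.degrees(np.arctan2(*(h-r.x).T[::-1])))
so=onz("wrist",(194,62),30)[:2];print("socket",so)
for n,p in dict(barnear=(279,164),barfar=(279,292)).items():print(n,onz("wrist",p,193))
d=np.load("pics/w4.npz")["im"];hs=cv2.cvtColor(d,cv2.COLOR_RGB2HSV);roi=np.zeros(hs.shape[:2],bool);roi[195:290,255:305]=1
m=(roi&(hs[...,1]>110)&(hs[...,2]>90)&(hs[...,0]<13));ys,xs=np.nonzero(m)
c=[xs[ys==k].mean() for k in (212,285)];print(c,[(xs[ys==k].min(),xs[ys==k].max()) for k in (212,285)])
a,b=[onz("wrist",(c[i],(212,285)[i]),193)[:2] for i in (0,1)];print("bar dir",np.degrees(np.arctan2(*(a-b)[::-1])))
s=read_state();print(s["joints"][5],np.degrees(s["eef_rot"][2]))
E
```

```text
axis [580.96729312  44.34345206] [-0.58483075 -0.57887251 -1.57466937 -1.57638508]
angles [-168.42401616  120.30887938  -96.47929173   48.58645116]
socket [448.99044174 -26.23918551]
barnear [537.66054638  48.85839072 193.        ]
barfar [618.77449114  40.33504458 193.        ]<stdin>:10: RuntimeWarning: Mean of empty slice.
  ret = ret.dtype.type(ret / rcount)
Traceback (most recent call last):
ValueError: zero-size array to reduction operation minimum which has no identity
```

```bash
python3 -m handwheel '.03 -.03 -.4 0 .4;0 0 -.5 0 .4;0 0 -.4 0 .4;0 0 -.2 0 .4;0 0 -.03 0 .4;0 0 0 0 .4;0 0 0 0 1;0 0 0 0 1;0 0 0 0 1;0 0 0 0 1;0 0 0 0 1;0 0 0 0 1' 35
python3 -m handwheel '0 0 0 0 1;0 0 0 -.1 1;0 0 0 -.3 1;0 0 0 -.4 1;0 0 0 -.5 1;0 0 0 -.6 1;0 0 0 -.6 1;0 0 0 -.6 1;0 0 0 -.6 1;0 0 0 -.6 1;0 0 0 -.6 1;0 0 0 -.6 1'
python3 -m handwheel '0 0 0 -.6 1;0 0 0 -.6 1;0 0 0 -.6 1;0 0 0 -.6 1;0 0 0 -.6 1;0 0 0 -.6 1;0 0 0 -.6 1;0 0 0 -.6 1;0 0 0 -.5 1;0 0 0 -.3 1;0 0 0 0 1;0 0 0 0 1'
python3 - <<'E'
from h import *
for n in("wrist","scene","top"):grab(n,n[0]+"5")
s=read_state();print(s["eef_pos"],np.degrees(s["eef_rot"]),s["wrist_force"],s["finger_force"])
E
```

```text
clock: 18.08
eef_pos: [582.0, 45.0, 158.4]
eef_rot: [3.142, 0.0, 3.042]
wrist_force: [-0.8, 0.3, -0.2]
finger_gap: 19.8
finger_force: 0.0
clock: 19.08
eef_pos: [581.9, 44.3, 158.4]
eef_rot: [-3.141, 0.0, 2.559]
wrist_force: [-2.9, -6.1, 2.5]
finger_gap: 17.6
finger_force: 35.0
clock: 20.08
eef_pos: [581.7, 44.1, 158.4]
eef_rot: [-3.14, 0.001, 2.072]
wrist_force: [-4.3, -8.0, 3.7]
finger_gap: 18.2
finger_force: 35.0
[581.65827238  44.0639021  158.38102517] [-1.79921215e+02  3.98789468e-02  1.18720989e+02] [-4.83414143 -7.47529777  3.45067826] 34.998711347579956
```

View pics/w5.png

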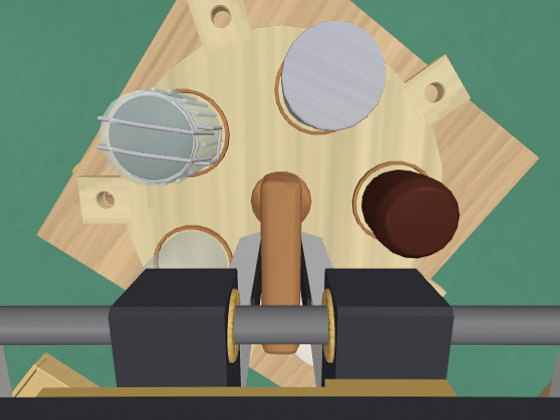

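View pics/s5.png

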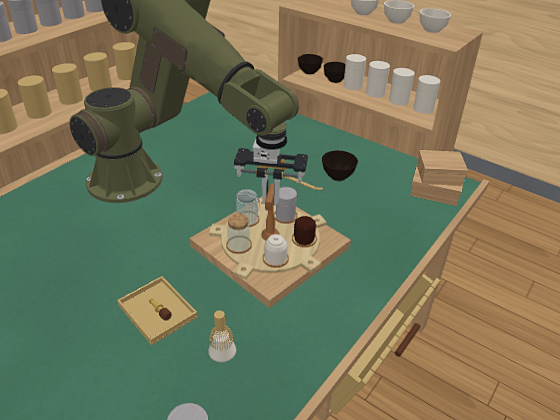

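The wrist view shows the holes at (221,16), (434,92) and (105,200), with the socket visible through the last one. The latch jar is at (152,137); the scene view shows all five containers upright and the pin in the dish. I'll check the angle numerically, then hand in.

```bash
python3 - <<'E'
from h import *
h=np.array([onz("wrist",p,45)[:2] for p in [(221,16),(434,92),(105,200)]])
for c in ([581,44.5],[580,46]):
    a=np.degrees(np.arctan2(*(h-c).T[::-1]));print(a,a%72)
s=read_state();print(s["clock"],s["qd"],s["finger_force"])
E
```

```text
[ 136.45488424   64.81643522 -151.5416071 ] [64.45488424 64.81643522 64.4583929 ]
[ 136.6089482    64.21897739 -150.85524393] [64.6089482  64.21897739 65.14475607]
20.2333 [ 1.70226615e-04 -9.36622911e-04  1.41683103e-05  5.02317957e-04
 -2.40324739e-03  1.07218236e-03] 34.998711347579956
```

```bash
python3 -m handwheel '0 0 0 0 1;0 0 0 0 1;0 0 0 0 1;0 0 0 0 1;0 0 0 0 1;0 0 0 0 1' 35; python3 -c "from cell import *;print(sign_off())"
```

```text
clock: 20.73
eef_pos: [581.7, 44.1, 158.4]
eef_rot: [-3.14, 0.001, 2.072]
wrist_force: [-4.4, -7.9, 2.8]
finger_gap: 17.8
finger_force: 35.0
the job is handed in; nothing more can be done
None
```

I handed the job in at 20.7 s: the pin lies in the bamboo dish, the latch-lid jar is at the front (tray angle within about 0.5° of target by camera), and the crossbar is still gripped at 35 N; sign-off returned no verdict.

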